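# Mirror the bottle row for a left-handed trainee

### The job

The next trainee at this eye-surgery practice bench is left-handed, so the row of four bottles is wanted in mirror image: move all four from the full rack into the empty rack, one to a well, in reverse order, so that the leftmost bottle of the full rack goes into the rightmost well of the empty rack, the second from the left into the second from the right, and so on. Never tip a bottle over, and leave each standing upright on the floor of its well, released and at rest.

Things in the scene. Friction and masses are not known exactly. Their poses are not given: they have to be found in the camera images.
- full_rack: Fixed grey strip, 66 mm (x) by 252 mm (y) and 5 mm thick, flat on the table, carrying the row of four blue wells with the bottles. Origin at the centre of its underside; its y axis runs along the row towards the robot's left (rack turned by up to 17 degrees), x away from the robot, z up. Well centres at y = -93, -31, +31, +93 mm, x = 0. It may stand on the robot's left or on its right.
- empty_rack: The same rack with four empty wells, fixed, on the other side: grey strip 66 x 252 x 5 mm with four square blue wells in one piece, each 48 x 48 mm inside, 4 mm walls, floor 10 mm and rim 30 mm above the table. Origin at the centre of the strip's underside; y along the row towards the robot's left (turned by up to 17 degrees), x away from the robot, z up. Well centres at y = -93, -31, +31, +93 mm, x = 0.
- tall_bottle: Tallest bottle: white round plastic bottle, 30 mm diameter up to 66 mm, then a grey flat cap of 26 mm diameter, 84 mm tall in all, about 60 g. Origin at the centre of its underside, z up. At the start it stands upright in one of the wells of the full rack, its underside 10 mm above the table.
- jar: Squat white round jar, 38 mm diameter up to 36 mm, then a broad grey screw lid of 40 mm diameter and 20 mm height, 56 mm tall in all, about 70 g. Origin at the centre of its underside, z up. At the start it stands upright in one of the wells of the full rack, its underside 10 mm above the table.
- dropper: Slim white round eye-drop bottle, 28 mm diameter up to 55 mm, then a grey cone-shaped nozzle cap tapering to a tip, 78 mm tall in all, about 40 g. Origin at the centre of its underside, z up. At the start it stands upright in one of the wells of the full rack, its underside 10 mm above the table.
- square_bottle: White bottle of square section, 30 x 30 mm (sides along its x and y axes) up to 54 mm, then a small round grey cap of 20 mm diameter, 70 mm tall in all, about 55 g. It may stand turned by up to 14 degrees in its well. Origin at the centre of its underside, z up. At the start it stands upright in one of the wells of the full rack, its underside 10 mm above the table.
- well_tall: Square open blue well on the full rack, the one in which the tall bottle stands at the start; fixed on the rack, same axes as the rack. 56 x 56 mm outside, 48 x 48 mm inside, 4 mm walls, 25 mm tall, 5 mm floor; the rim is 30 mm above the table. Origin at the centre of its underside. All four wells look alike and are told apart by what stands in them at the start.
- well_jar: Square open blue well on the full rack, the one in which the squat jar stands at the start; fixed on the rack, same axes as the rack. 56 x 56 mm outside, 48 x 48 mm inside, 4 mm walls, 25 mm tall, 5 mm floor; the rim is 30 mm above the table. Origin at the centre of its underside. All four wells look alike and are told apart by what stands in them at the start.
- well_dropper: Square open blue well on the full rack, the one in which the eye-drop bottle stands at the start; fixed on the rack, same axes as the rack. 56 x 56 mm outside, 48 x 48 mm inside, 4 mm walls, 25 mm tall, 5 mm floor; the rim is 30 mm above the table. Origin at the centre of its underside. All four wells look alike and are told apart by what stands in them at the start.
- well_square: Square open blue well on the full rack, the one in which the square bottle stands at the start; fixed on the rack, same axes as the rack. 56 x 56 mm outside, 48 x 48 mm inside, 4 mm walls, 25 mm tall, 5 mm floor; the rim is 30 mm above the table. Origin at the centre of its underside. All four wells look alike and are told apart by what stands in them at the start.

How it is judged:
At the end, for the whole second after the job is handed in: Each bottle stands in the empty rack in the well that mirrors its starting well along the row (rack y of opposite sign), its origin within 15 mm of the well's centre in rack x and in rack y and within 4 mm of the well's floor in height, tilted less than 0.12 rad, slower than 0.02 m/s and 0.2 rad/s (((y of well_tall in the frame of full_rack between -0.113 and -0.073 m and y of tall_bottle in the frame of empty_rack between 0.078 and 0.108 m) or (y of well_tall in the frame of full_rack between -0.051 and -0.011 m and y of tall_bottle in the frame of empty_rack between 0.016 and 0.046 m) or (y of well_tall in the frame of full_rack between 0.011 and 0.051 m and y of tall_bottle in the frame of empty_rack between -0.046 and -0.016 m) or (y of well_tall in the frame of full_rack between 0.073 and 0.113 m and y of tall_bottle in the frame of empty_rack between -0.108 and -0.078 m)) and x of tall_bottle in the frame of empty_rack between -0.015 and 0.015 m and z of tall_bottle in the frame of empty_rack between 0.006 and 0.014 m and angle between each of tall_bottle, jar, dropper, square_bottle's own z axis and vertical below 0.12 rad and linear speed of each of tall_bottle, jar, dropper, square_bottle below 0.02 m/s and angular speed of each of tall_bottle, jar, dropper, square_bottle below 0.2 rad/s and ((y of well_jar in the frame of full_rack between -0.113 and -0.073 m and y of jar in the frame of empty_rack between 0.078 and 0.108 m) or (y of well_jar in the frame of full_rack between -0.051 and -0.011 m and y of jar in the frame of empty_rack between 0.016 and 0.046 m) or (y of well_jar in the frame of full_rack between 0.011 and 0.051 m and y of jar in the frame of empty_rack between -0.046 and -0.016 m) or (y of well_jar in the frame of full_rack between 0.073 and 0.113 m and y of jar in the frame of empty_rack between -0.108 and -0.078 m)) and x of jar in the frame of empty_rack between -0.015 and 0.015 m and z of jar in the frame of empty_rack between 0.006 and 0.014 m and ((y of well_dropper in the frame of full_rack between -0.113 and -0.073 m and y of dropper in the frame of empty_rack between 0.078 and 0.108 m) or (y of well_dropper in the frame of full_rack between -0.051 and -0.011 m and y of dropper in the frame of empty_rack between 0.016 and 0.046 m) or (y of well_dropper in the frame of full_rack between 0.011 and 0.051 m and y of dropper in the frame of empty_rack between -0.046 and -0.016 m) or (y of well_dropper in the frame of full_rack between 0.073 and 0.113 m and y of dropper in the frame of empty_rack between -0.108 and -0.078 m)) and x of dropper in the frame of empty_rack between -0.015 and 0.015 m and z of dropper in the frame of empty_rack between 0.006 and 0.014 m and ((y of well_square in the frame of full_rack between -0.113 and -0.073 m and y of square_bottle in the frame of empty_rack between 0.078 and 0.108 m) or (y of well_square in the frame of full_rack between -0.051 and -0.011 m and y of square_bottle in the frame of empty_rack between 0.016 and 0.046 m) or (y of well_square in the frame of full_rack between 0.011 and 0.051 m and y of square_bottle in the frame of empty_rack between -0.046 and -0.016 m) or (y of well_square in the frame of full_rack between 0.073 and 0.113 m and y of square_bottle in the frame of empty_rack between -0.108 and -0.078 m)) and x of square_bottle in the frame of empty_rack between -0.015 and 0.015 m and z of square_bottle in the frame of empty_rack between 0.006 and 0.014 m); the robot touches nothing.
It fails at once if a bottle is tipped over (more than 0.8 rad from upright) (angle between any of tall_bottle, jar, dropper, square_bottle's own z axis and vertical above 0.8 rad).
It also fails if it takes over 112 s, if anything falls off the work surface, if the arm or the gripper's body presses on something with over 40 N, if the wrist force passes 120 N, or if a joint passes its speed limit or range.

### The arm

A 6-joint arm with a two-finger parallel gripper is mounted at the origin on the work surface. World frame = base frame: x ahead of the robot, y to its left, z up, the work surface at z = 0. Lengths are in m, angles in rad, forces in N, time in s.
With the tool pointing down it reaches from about 0.375 to 0.975 m from the base axis. Payload 3.8 kg.
Tool frame: the origin (TCP) lies midway between the tips of the shut fingers; the grasp point (between the pads) lies 19 mm behind it; z points along the fingers, y is the direction in which the jaws open and shut (so a half turn about z gives the same grasp; the last joint's range is limited). The gripper opens to 85 mm and grips with 20 to 120 N. Pads are 22 mm wide; open, the fingers measure 114 mm over their backs; the gripper's body (76 mm by 85 mm) begins 54 mm behind the grasp point. The pads swing forward as they close: fully open they stand 13 mm farther back than shut.
Start: joints at [-1.286, 0.264, 1.604, -0, 1.274, -0.037], TCP at [0.213, -0.64, 0.231] pointing down, gripper open.
Joint ranges: [-2.63, 2.63], [-0.94, 2.18], [0.31, 2.57], [-1.31, 4.45], [0, 2.66], [-2.55, 2.55]. Speed limits (rad/s): [2.57, 2.57, 3.14, 3.14, 3.14, 3.14].

### API

Orientations are given as a rotation vector (axis times angle).
In Python, from workcell import bot gives the robot as it stands. The module is installed in compiled form; this text tells all that it offers.
- The arm moves only by the tool play_rows, never from a script. Its argument "series" is a list of rows, each an object with "translation": the shift along the tool's x, y, z in m, a list of three; "spin": the turn about the tool's z in units of 5 degrees (1.0 is 5 degrees). In form: [{"translation": [dx, dy, dz], "spin": spin}, ...]. A call has 1 to 5 rows; each row shifts and turns the commanded pose from where the row before left it, along the tool's axes as they then stand; what a row does not reach is not made up. A row lasts 1/10 s, in which the tool goes at most 50 mm and 8.59 degrees, less where a joint would pass 70% of its speed; a pose out of reach is approached as far as the arm can. A call is refused whole if a number of a shift passes 0.05 or a number of a turn 1, either way. A call with a gripper value outside its range is refused whole. "jaw" is the gripper's target within -1 to 1 (fully open at 1, half-way at 0, shut at -1), set as the call begins (left out, the last holds). The fingers move at their own pace and stop on an object; "force" is the grip in N (left out, the last holds). Time passes only in rows, so rows that do not move let the fingers close. It gives the time, the measured TCP pose, the force and the opening at its end, in the units of the state.
- bot.read_state(): the state, without advancing time (a new reading comes with each control period).
- bot.read_camera(name): name is "scene" or "top"; returns the picture (480x640x3 uint8, blue, green, red); there is no depth.
- bot.get_calibration(name): a dict with "fov_y" (degrees; the focal length in pixels is half the picture's height over the tangent of half this angle, whatever the lens; pixels are square), "cx", "cy" (the principal point, pixels), "R" (3x3) and "t" (3): a world point X has camera coordinates R X + t. Camera axes: x right, y down, z forward; pixel columns grow to the right and rows downward; lengths in m; the calibration is good to about 2 mm. A picture is of the moment at which its call begins. get_calibration takes no time and is no camera call.
- bot.finish_job(): hands the job in, once; it reports no verdict.
The state is a dict: "time": time; "q": joint angles; "joint_vel": joint speeds; "joint_torque": joint torques, N m; "tool_pos": TCP position; "tcp_rot": TCP orientation; "wrist_force": force on the tool from outside, world axes, zero at the start; "torque": the same for the moment, N m; "width": opening from 0.0 (shut) to 1.0 (fully open).
Only numpy, scipy, OpenCV 4.12 (cv2) and the standard library are available. Lean on these libraries where they do the work, as an engineer would, in place of code of your own. Each camera call takes 0.05 s, during which the arm holds its last target. There are 200 camera calls.

## Working session

There is one attempt and no reset: what is moved stays moved. The work goes in short steps, Python scripts to look and compute and a tool call to move; the robot and the scene stay as the last step left them, time stands still between calls to the robot, and variables do not carry over. Pictures are saved under pics/ and viewed, about 12 in all and at most 16, crops included, and the job is handed in when it is done.

Besides the shell and the picture viewer there is one more tool, called after "Request:" by a JSON object that holds its "api" and its "payload". play_rows: Moves the arm, as the interface text tells. Its arguments: {"type":"object","properties":{"series":{"type":"array","items":{"type":"object","properties":{"translation":{"type":"array","items":{"type":"number"}},"spin":{"type":"number"}}}},"jaw":{"type":"number"},"force":{"type":"number"}},"required":["series"]}

```bash
mkdir -p pics; ls; python3 - <<'E'
from workcell import bot
import cv2
s=bot.read_state(); print({k:s[k] for k in('time','tool_pos','tcp_rot','width','wrist_force')})
for n in('scene','top'):
    c=bot.get_calibration(n); print(n,c)
    cv2.imwrite(f'pics/{n}0.png',bot.read_camera(n))
E
```

```text
pics
{'time': 0.0, 'tool_pos': array([ 0.21328499, -0.6396426 ,  0.22996919]), 'tcp_rot': array([-3.09880452e+00, -5.02948692e-01,  4.46032310e-04]), 'width': 0.9943590371567496, 'wrist_force': array([ 0.02339836, -0.58966828,  0.09752556])}
scene {'fov_y': 43.81510090447021, 'cx': 316.03661191865586, 'cy': 237.50361190530901, 'R': array([[ 0.7016548 ,  0.71251317,  0.00235051],
       [ 0.59610839, -0.58521053, -0.54971212],
       [-0.39030159,  0.38710931, -0.83535086]]), 't': array([-0.36063593, -0.29458557,  1.34281294])}
top {'fov_y': 48.653288422919154, 'cx': 322.66792981905496, 'cy': 233.17075189828742, 'R': array([[-0.00606062, -0.9998999 , -0.01278524],
       [-0.98596411,  0.00810844, -0.16676041],
       [ 0.16684739,  0.01159512, -0.98591455]]), 't': array([0.00687166, 0.55224774, 0.91947131])}
```

View pics/scene0.png

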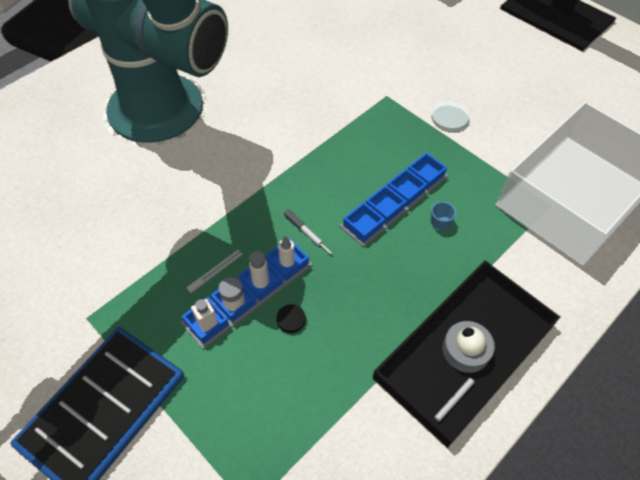

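View pics/top0.png

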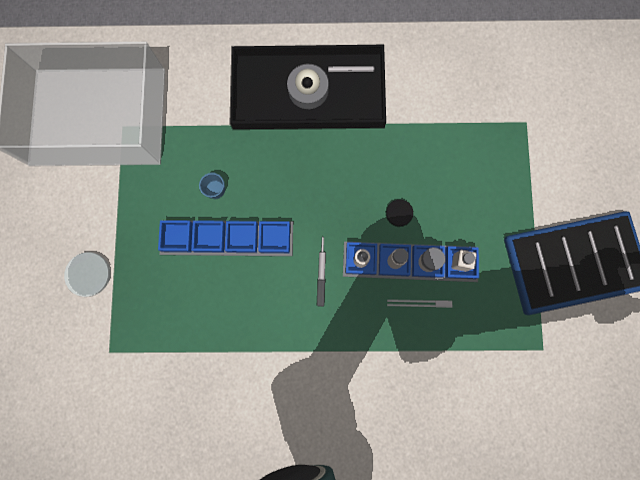

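The full rack is on the robot's right. From left to right it holds dropper (360,257), tall (400,257), jar (433,260) and square (465,260). The empty rack is on the left, at (160–293, 220–255). Next I measure both racks and the caps.

```bash
cat >h.py <<'E'
import numpy as np, cv2
from workcell import bot
class Cam:
    def __init__(s,n):
        c=bot.get_calibration(n); s.R=np.array(c['R']); s.t=np.array(c['t']); s.cx,s.cy=c['cx'],c['cy']
        s.f=240/np.tan(np.radians(c['fov_y'])/2); s.C=-s.R.T@s.t
    def ray(s,uv,z):
        uv=np.atleast_2d(uv).astype(float)
        d=np.c_[(uv[:,0]-s.cx)/s.f,(uv[:,1]-s.cy)/s.f,np.ones(len(uv))]@s.R
        return s.C+d*((z-s.C[2])/d[:,2])[:,None]
    def proj(s,X):
        p=np.atleast_2d(X)@s.R.T+s.t; return np.c_[s.f*p[:,0]/p[:,2]+s.cx,s.f*p[:,1]/p[:,2]+s.cy]
def blue(im):
    h=cv2.cvtColor(im,cv2.COLOR_BGR2HSV); return cv2.inRange(h,(106,150,40),(130,255,255))
def rackrect(cam,im,ylo,yhi):
    """blue mask blobs cast to z=.03 inside a table window"""
    m=blue(im); v,u=np.nonzero(m); P=cam.ray(np.c_[u,v],.03)[:,:2]
    k=(P[:,1]>ylo)&(P[:,1]<yhi)&(P[:,0]>.3)&(P[:,0]<.75); return P[k]
E
python3 - <<'E'
from h import *
for n in('top','scene'):
    c=Cam(n); im=cv2.imread(f'pics/{n}0.png'); print(n,'C',c.C.round(3), 'f',c.f)
    for lab,lo,hi in(('empty',.03,.5),('full',-.37,-.03)):
        P=rackrect(c,im,lo,hi)
        r=cv2.minAreaRect((P*1000).astype(np.float32)); print(lab,len(P),np.round(r[0],1),np.round(r[1],1),round(r[2],2)); print(cv2.boxPoints(r).round(0).tolist())
im=cv2.imread('pics/top0.png')
a=cv2.resize(im[205:295,330:490],None,fx=5,fy=5,interpolation=cv2.INTER_CUBIC)
cv2.imwrite('pics/c1.png',a)
im=cv2.imread('pics/scene0.png')
a=cv2.resize(im[225:350,175:320],None,fx=4.5,fy=4.5,interpolation=cv2.INTER_CUBIC)
cv2.imwrite('pics/c2.png',a)
E
```

```text
top C [ 0.391 -0.008  0.999] f 530.8827027566773
empty 3929 [551.6 186.5] [243.2  58.2] 88.96
[[520.0, 65.0], [579.0, 64.0], [583.0, 308.0], [525.0, 309.0]]
full 2514 [ 486.2 -203.9] [329.5 136.8] 89.2
[[415.0, -368.0], [552.0, -370.0], [557.0, -40.0], [420.0, -38.0]]
scene C [ 0.953 -0.435  0.961] f 596.791489591239
empty 3271 [556.1 178.7] [251.9  63.7] 89.07
[[522.0, 53.0], [586.0, 52.0], [590.0, 304.0], [526.0, 305.0]]
full 2759 [ 491.6 -206.6] [326.4 140.3] 89.99
[[421.0, -370.0], [562.0, -370.0], [562.0, -43.0], [421.0, -43.0]]
```

View pics/c1.png

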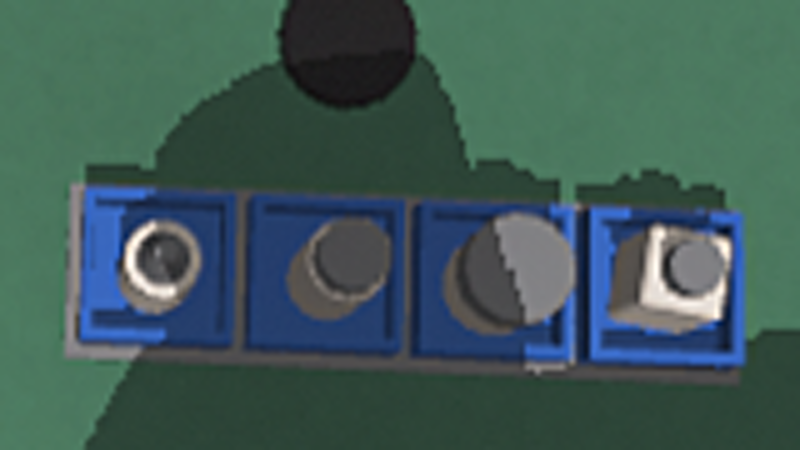

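View pics/c2.png

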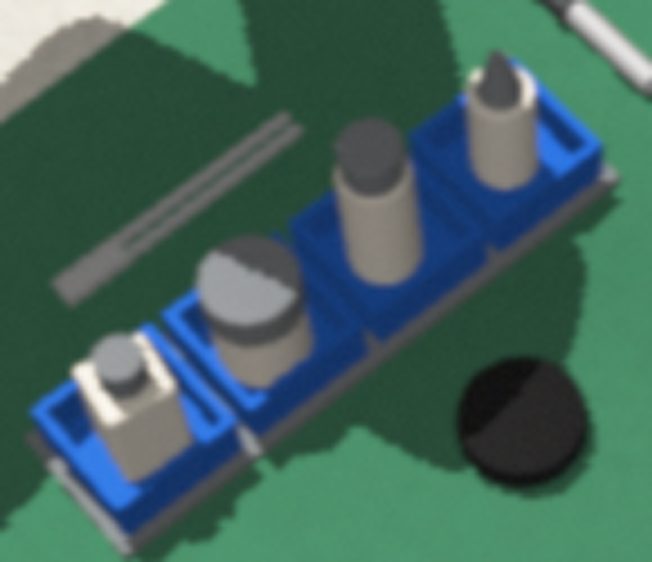

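```bash
python3 - <<'E'
from h import *
T,S=Cam('top'),Cam('scene')
top={'dropper':((163,258),.065),'tall':((352,256),.094),'jar':((519,268),.066),'square':((695,266),.080)}
sc={'dropper':((498,56),.087),'tall':((372,146),.094),'jar':((250,274),.066),'square':((119,355),.080)}
for k in top:
    p,z=top[k]; a=T.ray((330+p[0]/5-.4,205+p[1]/5-.4),z)[0]
    p,z=sc[k]; b=S.ray((175+p[0]/4.5-.39,225+p[1]/4.5-.39),z)[0]
    print(k,a.round(4),b.round(4),((a+b)/2).round(4))
# full rack: windowed blue
for n,c in(('top',T),('scene',S)):
    P=rackrect(c,cv2.imread(f'pics/{n}0.png'),-.345,-.03); P=P[P[:,0]>.45]
    r=cv2.minAreaRect((P*1000).astype(np.float32)); print(n,np.round(r[0],1),np.round(r[1],1),round(r[2],2),cv2.boxPoints(r).round(0).tolist())
E
```

```text
dropper [ 0.5072 -0.067   0.065 ] [ 0.5061 -0.0682  0.087 ] [ 0.5067 -0.0676  0.076 ]
tall [ 0.5038 -0.1299  0.094 ] [ 0.5062 -0.1329  0.094 ] [ 0.505  -0.1314  0.094 ]
jar [ 0.5026 -0.1923  0.066 ] [ 0.502  -0.1938  0.066 ] [ 0.5023 -0.193   0.066 ]
square [ 0.5012 -0.2505  0.08  ] [ 0.5014 -0.2534  0.08  ] [ 0.5013 -0.252   0.08  ]
top [ 504.5 -192.3] [ 74.5 307.8] 2.06 [[462.0, -40.0], [473.0, -347.0], [547.0, -345.0], [536.0, -37.0]]
scene [ 509.1 -194.1] [ 78.9 301.6] 0.81 [[467.0, -44.0], [472.0, -345.0], [551.0, -344.0], [546.0, -43.0]]
```

Request:
{"api": "play_rows", "payload": {"series": [{"translation":[0,0,0],"spin":-1},{"translation":[0,0,0],"spin":-1},{"translation":[0,0,0],"spin":-1},{"translation":[0,0,0],"spin":-1},{"translation":[0,0,0],"spin":-1}], "jaw": 1, "force": 40}}

```text
time: 0.6
tool_pos: [0.2134, -0.6399, 0.2304]
tcp_rot: [-2.915, -1.167, -0.0]
wrist_force: [0.2, 0.0, 0.4]
width: 0.997
```

Request:
{"api": "play_rows", "payload": {"series": [{"translation":[0,0,0],"spin":-1},{"translation":[0,0,0],"spin":-1},{"translation":[0,0,0],"spin":-1},{"translation":[0,0,0],"spin":-1},{"translation":[0,0,0],"spin":-1}]}}

```text
time: 1.1
tool_pos: [0.2133, -0.6399, 0.2304]
tcp_rot: [-2.593, -1.771, -0.001]
wrist_force: [-0.6, -0.4, 0.7]
width: 0.998
```

Request:
{"api": "play_rows", "payload": {"series": [{"translation":[0,0,0],"spin":-1},{"translation":[0,0,0],"spin":-1},{"translation":[0,0,0],"spin":-1},{"translation":[0,0,0],"spin":-1},{"translation":[0,0,0],"spin":0}]}}

```text
time: 1.6
tool_pos: [0.2133, -0.64, 0.2306]
tcp_rot: [-2.251, -2.19, -0.001]
wrist_force: [0.1, -0.2, 0.1]
width: 0.996
```

```bash
cat >d.py <<'E'
import sys; from h import *
# usage: d.py x y z [psi] : remaining shift in tool axes
s=bot.read_state(); p=np.array(s['tool_pos']); R=cv2.Rodrigues(np.array(s['tcp_rot']))[0]
psi=np.degrees(np.arctan2(R[1,0],R[0,0])); print('t',round(s['time'],2),'pos',p.round(4),'psi',psi.round(2),'F',np.round(s['wrist_force'],1),'w',round(s['width'],3))
a=[float(x) for x in sys.argv[1:]]
if len(a)>=3: print('tool shift mm',(R.T@(np.array(a[:3])-p)*1000).round(1))
if len(a)==4: print('spin units',round((psi-a[3])/5,2))
E
python3 d.py 0.5013 -0.252 0.15 84
```

```text
t 1.6 pos [ 0.2133 -0.64    0.2306] psi 88.45 F [ 0.1 -0.2  0.1] w 0.996
tool shift mm [395.5 277.4  80.9]
spin units 0.89
```

Request:
{"api": "play_rows", "payload": {"series": [{"translation":[0.04,0.028,0],"spin":0},{"translation":[0.04,0.028,0],"spin":0},{"translation":[0.04,0.028,0],"spin":0},{"translation":[0.04,0.028,0],"spin":0},{"translation":[0.04,0.028,0],"spin":0}]}}

```text
time: 2.1
tool_pos: [0.3595, -0.4425, 0.231]
tcp_rot: [-2.255, -2.188, -0.0]
wrist_force: [-0.4, -0.2, 0.1]
width: 1.003
```

Request:
{"api": "play_rows", "payload": {"series": [{"translation":[0.04,0.028,0],"spin":0},{"translation":[0.04,0.028,0],"spin":0},{"translation":[0.04,0.028,0.02],"spin":0},{"translation":[0.04,0.028,0.02],"spin":0},{"translation":[0.03,0.024,0.02],"spin":0.9}]}}

```text
time: 2.6
tool_pos: [0.4981, -0.2599, 0.1731]
tcp_rot: [2.338, 2.097, 0.001]
wrist_force: [-0.1, 0.4, 0.0]
width: 0.999
```

Request:
{"api": "play_rows", "payload": {"series": [{"translation":[0,0,0],"spin":0}]}}

```text
time: 2.7
tool_pos: [0.4972, -0.2572, 0.1698]
tcp_rot: [-2.33, -2.098, 0.0]
wrist_force: [-0.9, -0.0, -0.2]
width: 0.997
```

```bash
python3 d.py 0.5013 -0.252 0.035 84; python3 - <<'E'
from h import *
a=bot.read_camera('top')[150:330,300:540]; cv2.imwrite('pics/c3.png',cv2.resize(a,None,fx=3,fy=3))
E
```

```text
t 2.7 pos [ 0.4972 -0.2572  0.1698] psi 84.01 F [-0.9 -0.  -0.2] w 0.997
tool shift mm [  5.1   4.2 134.8]
spin units 0.0
```

View pics/c3.png

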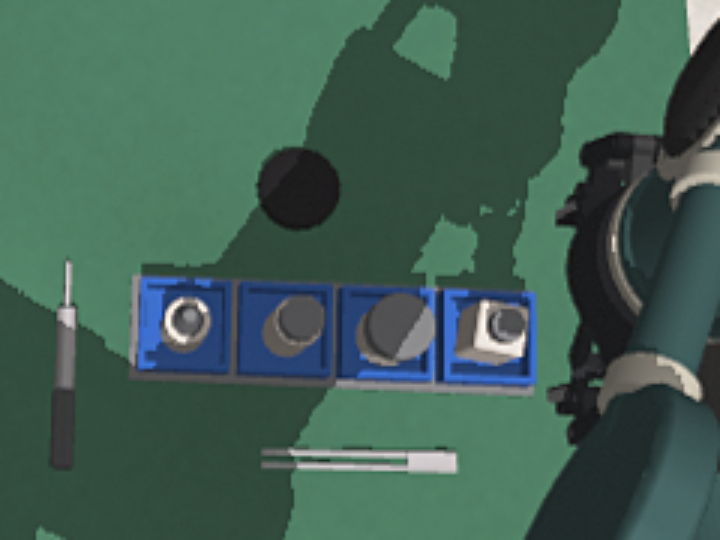

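Request:
{"api": "play_rows", "payload": {"series": [{"translation":[0.005,0.004,0.03],"spin":0},{"translation":[0,0,0.04],"spin":0},{"translation":[0,0,0.04],"spin":0},{"translation":[0,0,0.025],"spin":0},{"translation":[0,0,0],"spin":0}]}}

```text
time: 3.25
tool_pos: [0.4976, -0.257, 0.0346]
tcp_rot: [-2.332, -2.094, 0.005]
wrist_force: [-0.5, -0.1, 0.2]
width: 0.996
```

```bash
python3 d.py 0.5013 -0.252 0.035 84
```

```text
t 3.25 pos [ 0.4976 -0.257   0.0346] psi 83.82 F [-0.5 -0.1  0.2] w 0.996
tool shift mm [ 5.3  3.1 -0.4]
spin units -0.04
```

Request:
{"api": "play_rows", "payload": {"series": [{"translation":[0.005,0.003,0],"spin":0},{"translation":[0,0,0],"spin":0}]}}

```text
time: 3.45
tool_pos: [0.507, -0.2541, 0.0409]
tcp_rot: [2.334, 2.097, 0.002]
wrist_force: [0.3, 0.6, 0.1]
width: 0.997
```

```bash
python3 d.py 0.5013 -0.252 0.035 84
```

```text
t 3.45 pos [ 0.507  -0.2541  0.0409] psi 83.9 F [0.3 0.6 0.1] w 0.997
tool shift mm [ 1.5 -5.9  5.8]
spin units -0.02
```

Request:
{"api": "play_rows", "payload": {"series": [{"translation":[0,0,0],"spin":0},{"translation":[0,0,0],"spin":0},{"translation":[0,0,0],"spin":0}]}}

```text
time: 3.75
tool_pos: [0.5056, -0.2533, 0.0395]
tcp_rot: [2.334, 2.1, 0.001]
wrist_force: [0.2, 0.3, 0.4]
width: 0.999
```

```bash
python3 d.py 0.5013 -0.252 0.035 84
```

```text
t 3.75 pos [ 0.5056 -0.2533  0.0395] psi 83.94 F [0.2 0.3 0.4] w 0.999
tool shift mm [ 0.8 -4.5  4.5]
spin units -0.01
```

Request:
{"api": "play_rows", "payload": {"series": [{"translation":[0.001,-0.0045,0.0045],"spin":0},{"translation":[0,0,0],"spin":0},{"translation":[0,0,0],"spin":0}]}}

```text
time: 4.05
tool_pos: [0.5, -0.2511, 0.0334]
tcp_rot: [-2.335, -2.1, 0.001]
wrist_force: [-0.5, -0.3, 0.0]
width: 1.003
```

```bash
python3 d.py 0.5013 -0.252 0.035 84
```

```text
t 4.05 pos [ 0.5    -0.2511  0.0334] psi 83.94 F [-0.5 -0.3  0. ] w 1.003
tool shift mm [-0.7  1.4 -1.6]
spin units -0.01
```

Good. Now close the jaws.

Request:
{"api": "play_rows", "payload": {"series": [{"translation":[0,0.001,-0.001],"spin":0},{"translation":[0,0,0],"spin":0},{"translation":[0,0,0],"spin":0},{"translation":[0,0,0],"spin":0},{"translation":[0,0,0],"spin":0}], "jaw": -1, "force": 30}}

```text
time: 4.55
tool_pos: [0.5019, -0.2517, 0.0351]
tcp_rot: [2.335, 2.101, 0.0]
wrist_force: [-0.5, 0.5, 1.6]
width: 0.356
```

Request:
{"api": "play_rows", "payload": {"series": [{"translation":[0,0,0],"spin":0},{"translation":[0,0,0],"spin":0},{"translation":[0,0,0],"spin":0}]}}

```text
time: 4.85
tool_pos: [0.5019, -0.2517, 0.0351]
tcp_rot: [2.335, 2.101, 0.0]
wrist_force: [0.5, 0.1, 1.9]
width: 0.359
```

```bash
python3 d.py 0.5542 0.2785 0.15 89; python3 - <<'E'
from h import *
a=bot.read_camera('scene')[200:360,150:350]; cv2.imwrite('pics/c4.png',cv2.resize(a,None,fx=3,fy=3))
E
```

```text
t 4.85 pos [ 0.5019 -0.2517  0.0351] psi 83.94 F [0.5 0.1 1.9] w 0.359
tool shift mm [ 532.7   -3.9 -115. ]
spin units -1.01
```

View pics/c4.png

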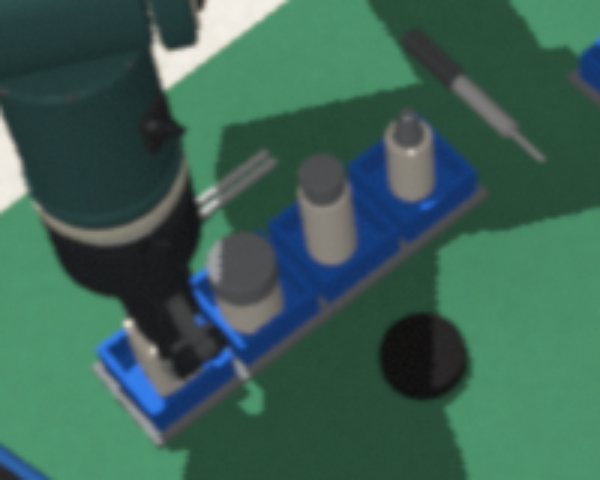

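Request:
{"api": "play_rows", "payload": {"series": [{"translation":[0,0,-0.01],"spin":0},{"translation":[0,0,-0.025],"spin":0},{"translation":[0,0,-0.03],"spin":0},{"translation":[0,0,-0.03],"spin":-0.5},{"translation":[0,0,-0.02],"spin":-0.5}]}}

```text
time: 5.4
tool_pos: [0.5022, -0.2519, 0.1527]
tcp_rot: [2.238, 2.201, 0.001]
wrist_force: [0.5, -0.2, -0.6]
width: 0.354
```

Request:
{"api": "play_rows", "payload": {"series": [{"translation":[0.02,0.003,0],"spin":0},{"translation":[0.035,0.003,0],"spin":0},{"translation":[0.045,0.003,0],"spin":0},{"translation":[0.045,0.003,0],"spin":0},{"translation":[0.045,0.003,0],"spin":0}]}}

```text
time: 5.9
tool_pos: [0.5197, -0.0604, 0.1503]
tcp_rot: [2.243, 2.2, 0.0]
wrist_force: [0.3, -0.3, -0.9]
width: 0.355
```

Request:
{"api": "play_rows", "payload": {"series": [{"translation":[0.045,0.003,0],"spin":0},{"translation":[0.045,0.003,0],"spin":0},{"translation":[0.045,0.003,0],"spin":0},{"translation":[0.045,0.003,0],"spin":0},{"translation":[0.045,0.003,0],"spin":0}]}}

```text
time: 6.4
tool_pos: [0.5389, 0.1646, 0.1503]
tcp_rot: [2.242, 2.201, -0.0]
wrist_force: [0.8, -0.4, -0.5]
width: 0.356
```

Request:
{"api": "play_rows", "payload": {"series": [{"translation":[0.045,0.003,0],"spin":0},{"translation":[0.035,0.003,0],"spin":0},{"translation":[0.02,0.003,0],"spin":0},{"translation":[0.01,0.003,0],"spin":0},{"translation":[0,0,0],"spin":0}]}}

```text
time: 6.9
tool_pos: [0.5536, 0.2728, 0.1498]
tcp_rot: [2.241, 2.202, -0.001]
wrist_force: [0.5, -0.5, 0.3]
width: 0.355
```

Request:
{"api": "play_rows", "payload": {"series": [{"translation":[0,0,0],"spin":0},{"translation":[0,0,0],"spin":0},{"translation":[0,0,0],"spin":0}]}}

```text
time: 7.2
tool_pos: [0.5534, 0.2712, 0.1499]
tcp_rot: [2.244, 2.199, -0.001]
wrist_force: [0.4, 0.8, -0.4]
width: 0.357
```

```bash
python3 d.py 0.5542 0.2785 0.036 89
```

```text
t 7.2 pos [0.5534 0.2712 0.1499] psi 88.84 F [ 0.4  0.8 -0.4] w 0.357
tool shift mm [  7.4   0.7 113.9]
spin units -0.03
```

Request:
{"api": "play_rows", "payload": {"series": [{"translation":[0.0075,0.0005,0.01],"spin":0},{"translation":[0,0,0.025],"spin":0},{"translation":[0,0,0.03],"spin":0},{"translation":[0,0,0.02],"spin":0},{"translation":[0,0,0],"spin":0}]}}

```text
time: 7.7
tool_pos: [0.5506, 0.2786, 0.0603]
tcp_rot: [-2.24, -2.198, 0.012]
wrist_force: [-0.2, -0.6, -0.9]
width: 0.356
```

Request:
{"api": "play_rows", "payload": {"series": [{"translation":[0,0,0],"spin":0},{"translation":[0,0,0.015],"spin":0},{"translation":[0,0,0.01],"spin":0},{"translation":[0,0,0],"spin":0},{"translation":[0,0,0],"spin":0}]}}

```text
time: 8.2
tool_pos: [0.5537, 0.28, 0.0395]
tcp_rot: [-2.242, -2.2, 0.001]
wrist_force: [0.3, -0.5, 0.9]
width: 0.353
```

```bash
python3 d.py 0.5542 0.2785 0.0355 89;  python3 - <<'E'
from h import *
a=bot.read_camera('scene')[130:260,320:480]; cv2.imwrite('pics/c5.png',cv2.resize(a,None,fx=4,fy=4))
E
```

```text
t 8.2 pos [0.5537 0.28   0.0395] psi 88.94 F [ 0.3 -0.5  0.9] w 0.353
tool shift mm [-1.4  0.6  4. ]
spin units -0.01
```

View pics/c5.png

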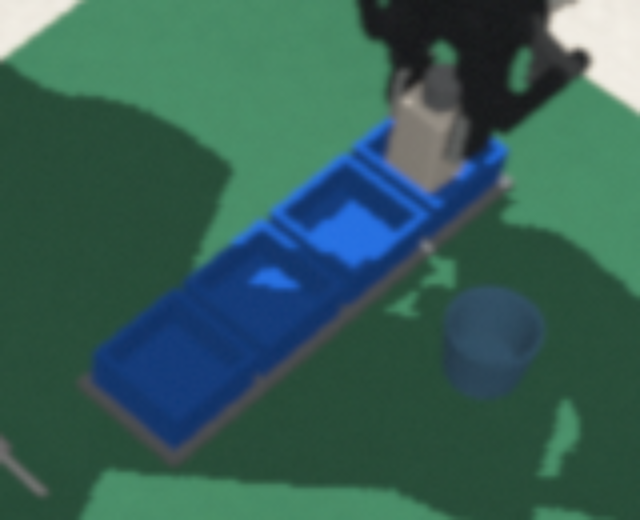

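Request:
{"api": "play_rows", "payload": {"series": [{"translation":[-0.001,0,0.004],"spin":0},{"translation":[0,0,0],"spin":0},{"translation":[0,0,0],"spin":0},{"translation":[0,0,0],"spin":0}]}}

```text
time: 8.65
tool_pos: [0.554, 0.2791, 0.036]
tcp_rot: [2.242, 2.201, 0.0]
wrist_force: [0.5, -0.9, -0.5]
width: 0.354
```

Request:
{"api": "play_rows", "payload": {"series": [{"translation":[0,0,0],"spin":0},{"translation":[0,0,0],"spin":0},{"translation":[0,0,0],"spin":0},{"translation":[0,0,0],"spin":0}], "jaw": 1}}

```text
time: 9.05
tool_pos: [0.554, 0.2791, 0.036]
tcp_rot: [2.242, 2.201, 0.0]
wrist_force: [0.6, 0.7, 0.3]
width: 0.996
```

Request:
{"api": "play_rows", "payload": {"series": [{"translation":[0,0,-0.01],"spin":0},{"translation":[0,0,-0.03],"spin":0},{"translation":[0,0,-0.04],"spin":0},{"translation":[0,0,-0.035],"spin":0},{"translation":[0,0,0],"spin":0}]}}

```text
time: 9.55
tool_pos: [0.5583, 0.2811, 0.1589]
tcp_rot: [2.239, 2.198, 0.019]
wrist_force: [0.6, -0.4, 0.5]
width: 1.0
```

```bash
python3 d.py 0.505 -0.1314 0.15 88
```

```text
t 9.55 pos [0.5583 0.2811 0.1589] psi 88.94 F [ 0.6 -0.4  0.5] w 1.0
tool shift mm [-413.4  -45.8    6.1]
spin units 0.19
```

Request:
{"api": "play_rows", "payload": {"series": [{"translation":[-0.02,-0.004,0],"spin":0},{"translation":[-0.045,-0.004,0],"spin":0},{"translation":[-0.045,-0.004,0],"spin":0},{"translation":[-0.045,-0.004,0],"spin":0},{"translation":[-0.045,-0.004,0],"spin":0}]}}

```text
time: 10.05
tool_pos: [0.528, 0.077, 0.1494]
tcp_rot: [-2.24, -2.2, 0.004]
wrist_force: [0.6, -0.0, 0.7]
width: 0.997
```

Request:
{"api": "play_rows", "payload": {"series": [{"translation":[-0.045,-0.004,0],"spin":0},{"translation":[-0.045,-0.004,0],"spin":0},{"translation":[-0.045,-0.004,0],"spin":0},{"translation":[-0.045,-0.004,0],"spin":0},{"translation":[-0.02,-0.004,0],"spin":0.2}]}}

```text
time: 10.55
tool_pos: [0.5041, -0.1237, 0.1496]
tcp_rot: [-2.263, -2.177, 0.004]
wrist_force: [-0.1, 0.6, -0.2]
width: 1.0
```

Request:
{"api": "play_rows", "payload": {"series": [{"translation":[-0.011,-0.0015,0],"spin":0},{"translation":[0,0,0],"spin":0},{"translation":[0,0,0],"spin":0},{"translation":[0,0,0],"spin":0}]}}

```text
time: 10.95
tool_pos: [0.5045, -0.1299, 0.1506]
tcp_rot: [-2.259, -2.182, 0.0]
wrist_force: [-1.3, -0.4, -1.1]
width: 0.998
```

```bash
python3 d.py 0.505 -0.1314 0.039 88
```

```text
t 10.95 pos [ 0.5045 -0.1299  0.1506] psi 88.02 F [-1.3 -0.4 -1.1] w 0.998
tool shift mm [ -1.5   0.6 111.6]
spin units 0.0
```

Request:
{"api": "play_rows", "payload": {"series": [{"translation":[-0.0015,0.0005,0.02],"spin":0},{"translation":[0,0,0.035],"spin":0},{"translation":[0,0,0.035],"spin":0},{"translation":[0,0,0.0215],"spin":0},{"translation":[0,0,0],"spin":0}]}}

```text
time: 11.45
tool_pos: [0.5019, -0.1302, 0.0357]
tcp_rot: [-2.254, -2.179, 0.006]
wrist_force: [-0.6, 0.1, 0.1]
width: 0.999
```

Request:
{"api": "play_rows", "payload": {"series": [{"translation":[0,0,0],"spin":0},{"translation":[0,0,0],"spin":0},{"translation":[0,0,0],"spin":0},{"translation":[0,0,0],"spin":0}]}}

```text
time: 11.85
tool_pos: [0.5063, -0.1329, 0.0409]
tcp_rot: [2.259, 2.18, 0.002]
wrist_force: [0.4, 0.2, 0.7]
width: 1.002
```

Request:
{"api": "play_rows", "payload": {"series": [{"translation":[0,0,0],"spin":0},{"translation":[0,0,0],"spin":0},{"translation":[0,0,0],"spin":0},{"translation":[0,0,0],"spin":0},{"translation":[0,0,0],"spin":0}], "jaw": -1}}

```text
time: 12.35
tool_pos: [0.5052, -0.1326, 0.0395]
tcp_rot: [2.261, 2.181, 0.0]
wrist_force: [-0.1, 0.3, 1.8]
width: 0.338
```

Request:
{"api": "play_rows", "payload": {"series": [{"translation":[0,0,0],"spin":0},{"translation":[0,0,0],"spin":0}]}}

```text
time: 12.55
tool_pos: [0.5052, -0.1326, 0.0394]
tcp_rot: [2.261, 2.181, -0.0]
wrist_force: [-0.7, 0.3, 2.0]
width: 0.342
```

```bash
python3 d.py 0.5519 0.1545 0.155 89
```

```text
t 12.55 pos [ 0.5052 -0.1326  0.0394] psi 87.94 F [-0.7  0.3  2. ] w 0.342
tool shift mm [ 288.6   36.4 -115.6]
spin units -0.21
```

Request:
{"api": "play_rows", "payload": {"series": [{"translation":[0,0,-0.01],"spin":0},{"translation":[0,0,-0.025],"spin":0},{"translation":[0,0,-0.035],"spin":0},{"translation":[0,0,-0.03],"spin":0},{"translation":[0,0,-0.015],"spin":-0.2}]}}

```text
time: 13.05
tool_pos: [0.5068, -0.1331, 0.158]
tcp_rot: [2.238, 2.199, 0.004]
wrist_force: [0.5, 0.1, -0.4]
width: 0.344
```

Request:
{"api": "play_rows", "payload": {"series": [{"translation":[0.02,0.005,0],"spin":0},{"translation":[0.035,0.005,0],"spin":0},{"translation":[0.045,0.005,0],"spin":0},{"translation":[0.045,0.005,0],"spin":0},{"translation":[0.045,0.005,0],"spin":0}]}}

```text
time: 13.55
tool_pos: [0.5331, 0.0584, 0.1539]
tcp_rot: [-2.242, -2.2, 0.001]
wrist_force: [0.5, -0.1, -0.6]
width: 0.343
```

Request:
{"api": "play_rows", "payload": {"series": [{"translation":[0.045,0.005,0],"spin":0},{"translation":[0.035,0.005,0],"spin":0},{"translation":[0.015,0.005,0],"spin":0},{"translation":[0.003,0.002,0],"spin":0},{"translation":[0,0,0],"spin":0}]}}

```text
time: 14.05
tool_pos: [0.5523, 0.1541, 0.1539]
tcp_rot: [2.241, 2.202, -0.002]
wrist_force: [0.1, 0.0, -0.4]
width: 0.343
```

Request:
{"api": "play_rows", "payload": {"series": [{"translation":[0,0,0],"spin":0},{"translation":[0,0,0],"spin":0},{"translation":[0,0,0],"spin":0}]}}

```text
time: 14.35
tool_pos: [0.5524, 0.1533, 0.1544]
tcp_rot: [2.244, 2.199, -0.0]
wrist_force: [-0.2, 0.1, -0.1]
width: 0.341
```

```bash
python3 d.py 0.5519 0.1545 0.040 89
```

```text
t 14.35 pos [0.5524 0.1533 0.1544] psi 88.84 F [-0.2  0.1 -0.1] w 0.341
tool shift mm [  1.2  -0.5 114.4]
spin units -0.03
```

Request:
{"api": "play_rows", "payload": {"series": [{"translation":[0.001,-0.0005,0.015],"spin":0},{"translation":[0,0,0.03],"spin":0},{"translation":[0,0,0.03],"spin":0},{"translation":[0,0,0.01],"spin":0},{"translation":[0,0,0],"spin":0}]}}

```text
time: 14.85
tool_pos: [0.5496, 0.1549, 0.0666]
tcp_rot: [-2.24, -2.198, 0.007]
wrist_force: [-0.4, -0.6, 0.0]
width: 0.344
```

Request:
{"api": "play_rows", "payload": {"series": [{"translation":[0,0,0],"spin":0},{"translation":[0,0,0.01],"spin":0},{"translation":[0,0,0.01],"spin":0},{"translation":[0,0,0.008],"spin":0},{"translation":[0,0,0],"spin":0}]}}

```text
time: 15.35
tool_pos: [0.551, 0.1554, 0.04]
tcp_rot: [-2.241, -2.2, 0.003]
wrist_force: [0.1, -0.1, -1.4]
width: 0.344
```

Request:
{"api": "play_rows", "payload": {"series": [{"translation":[0,0,0],"spin":0},{"translation":[0,0,0],"spin":0},{"translation":[0,0,0],"spin":0}]}}

```text
time: 15.65
tool_pos: [0.5522, 0.1557, 0.0417]
tcp_rot: [2.242, 2.201, 0.001]
wrist_force: [-0.6, -0.5, -0.9]
width: 0.347
```

```bash
python3 d.py 0.5519 0.1545 0.0400 89
```

```text
t 15.65 pos [0.5522 0.1557 0.0417] psi 88.94 F [-0.6 -0.5 -0.9] w 0.347
tool shift mm [-1.2 -0.3  1.7]
spin units -0.01
```

Request:
{"api": "play_rows", "payload": {"series": [{"translation":[-0.001,0,0.0015],"spin":0},{"translation":[0,0,0],"spin":0},{"translation":[0,0,0],"spin":0},{"translation":[0,0,0],"spin":0}]}}

```text
time: 16.05
tool_pos: [0.5519, 0.1546, 0.0399]
tcp_rot: [-2.242, -2.201, 0.0]
wrist_force: [-0.1, 0.2, -0.2]
width: 0.342
```

Request:
{"api": "play_rows", "payload": {"series": [{"translation":[0,0,0],"spin":0},{"translation":[0,0,0],"spin":0},{"translation":[0,0,0],"spin":0},{"translation":[0,0,0],"spin":0}], "jaw": 1}}

```text
time: 16.45
tool_pos: [0.552, 0.1546, 0.04]
tcp_rot: [2.242, 2.201, 0.0]
wrist_force: [-0.1, -0.2, -0.3]
width: 0.986
```

Request:
{"api": "play_rows", "payload": {"series": [{"translation":[0,0,-0.01],"spin":0},{"translation":[0,0,-0.03],"spin":0},{"translation":[0,0,-0.04],"spin":0},{"translation":[0,0,-0.03],"spin":0},{"translation":[0,0,0],"spin":0}]}}

```text
time: 16.95
tool_pos: [0.5561, 0.1556, 0.1568]
tcp_rot: [2.238, 2.197, 0.015]
wrist_force: [-0.2, 0.6, 1.0]
width: 0.995
```

Request:
{"api": "play_rows", "payload": {"series": [{"translation":[-0.02,-0.0045,0],"spin":0},{"translation":[-0.045,-0.0045,0],"spin":0},{"translation":[-0.045,-0.0045,0],"spin":0},{"translation":[-0.045,-0.0045,0],"spin":0},{"translation":[-0.035,-0.0045,0],"spin":0}]}}

```text
time: 17.45
tool_pos: [0.525, -0.037, 0.1497]
tcp_rot: [-2.242, -2.2, 0.001]
wrist_force: [0.5, -0.3, 0.1]
width: 1.002
```

Request:
{"api": "play_rows", "payload": {"series": [{"translation":[-0.02,-0.0045,0],"spin":0.2},{"translation":[-0.013,-0.0145,0],"spin":0},{"translation":[0,0,0],"spin":0},{"translation":[0,0,0],"spin":0},{"translation":[0,0,0],"spin":0}]}}

```text
time: 17.95
tool_pos: [0.5062, -0.0664, 0.1499]
tcp_rot: [-2.26, -2.182, -0.001]
wrist_force: [0.8, -0.3, 0.3]
width: 0.999
```

```bash
python3 d.py 0.5067 -0.0676 0.036 88; python3 - <<'E'
from h import *
im=bot.read_camera('top'); cv2.imwrite('pics/t2.png',im)
a=im[200:300,140:420]; cv2.imwrite('pics/c6.png',cv2.resize(a,None,fx=2.8,fy=2.8,interpolation=cv2.INTER_CUBIC))
E
```

```text
t 17.95 pos [ 0.5062 -0.0664  0.1499] psi 88.0 F [ 0.8 -0.3  0.3] w 0.999
tool shift mm [ -1.2   0.5 113.9]
spin units -0.0
```

View pics/c6.png

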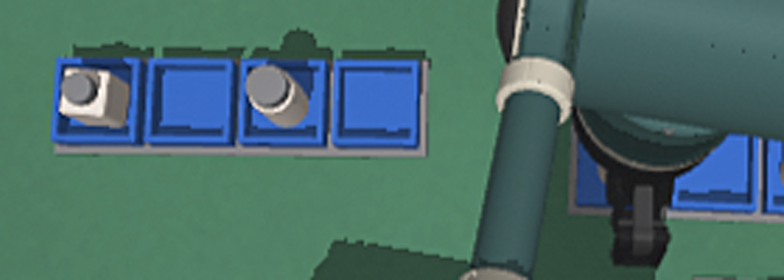

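Square and tall bottles are standing in their wells, at crop (90,95) and (275,95). Next is the dropper.

Request:
{"api": "play_rows", "payload": {"series": [{"translation":[-0.001,0.0005,0.02],"spin":0},{"translation":[0,0,0.035],"spin":0},{"translation":[0,0,0.035],"spin":0},{"translation":[0,0,0.02],"spin":0},{"translation":[0,0,0.005],"spin":0}]}}

```text
time: 18.5
tool_pos: [0.5043, -0.067, 0.032]
tcp_rot: [-2.256, -2.18, 0.005]
wrist_force: [-1.1, 0.3, 0.3]
width: 0.999
```

Request:
{"api": "play_rows", "payload": {"series": [{"translation":[0,0,0],"spin":0},{"translation":[0,0,0],"spin":0},{"translation":[0,0,0],"spin":0},{"translation":[0,0,0],"spin":0},{"translation":[0,0,0],"spin":0}]}}

```text
time: 19.0
tool_pos: [0.5073, -0.0685, 0.0358]
tcp_rot: [2.26, 2.18, 0.002]
wrist_force: [-0.3, 0.1, 0.9]
width: 0.999
```

Request:
{"api": "play_rows", "payload": {"series": [{"translation":[0,0,0],"spin":0},{"translation":[0,0,0],"spin":0},{"translation":[0,0,0],"spin":0},{"translation":[0,0,0],"spin":0},{"translation":[0,0,0],"spin":0}], "jaw": -1}}

```text
time: 19.5
tool_pos: [0.5065, -0.0684, 0.0349]
tcp_rot: [-2.261, -2.181, 0.0]
wrist_force: [-0.2, 0.4, 0.7]
width: 0.315
```

Request:
{"api": "play_rows", "payload": {"series": [{"translation":[0,0,0],"spin":0},{"translation":[0,0,0],"spin":0}]}}

```text
time: 19.7
tool_pos: [0.5065, -0.0684, 0.0349]
tcp_rot: [-2.261, -2.181, 0.0]
wrist_force: [-0.5, -0.2, 0.8]
width: 0.315
```

```bash
python3 d.py 0.5508 0.0925 0.155 89
```

```text
t 19.7 pos [ 0.5065 -0.0684  0.0349] psi 87.94 F [-0.5 -0.2  0.8] w 0.315
tool shift mm [ 162.4   38.4 -120.1]
spin units -0.21
```

Request:
{"api": "play_rows", "payload": {"series": [{"translation":[0,0,-0.01],"spin":0},{"translation":[0,0,-0.025],"spin":0},{"translation":[0,0,-0.035],"spin":0},{"translation":[0,0,-0.03],"spin":0},{"translation":[0,0,-0.015],"spin":-0.2}]}}

```text
time: 20.2
tool_pos: [0.5084, -0.0687, 0.1536]
tcp_rot: [2.238, 2.199, 0.005]
wrist_force: [1.2, 0.3, -0.0]
width: 0.318
```

Request:
{"api": "play_rows", "payload": {"series": [{"translation":[0.02,0.007,0],"spin":0},{"translation":[0.035,0.007,0],"spin":0},{"translation":[0.04,0.007,0],"spin":0},{"translation":[0.04,0.007,0],"spin":0},{"translation":[0.02,0.007,0],"spin":0}]}}

```text
time: 20.7
tool_pos: [0.544, 0.0887, 0.1495]
tcp_rot: [-2.238, -2.203, 0.0]
wrist_force: [0.9, -0.4, -0.3]
width: 0.318
```

Request:
{"api": "play_rows", "payload": {"series": [{"translation":[0.007,0.007,0],"spin":0},{"translation":[0,0,0],"spin":0},{"translation":[0,0,0],"spin":0},{"translation":[0,0,0],"spin":0},{"translation":[0,0,0],"spin":0}]}}

```text
time: 21.2
tool_pos: [0.5512, 0.0917, 0.1498]
tcp_rot: [-2.243, -2.199, 0.001]
wrist_force: [0.0, -0.5, -0.6]
width: 0.317
```

```bash
python3 d.py 0.5508 0.0925 0.0355 89
```

```text
t 21.2 pos [0.5512 0.0917 0.1498] psi 88.85 F [ 0.  -0.5 -0.6] w 0.317
tool shift mm [  0.8  -0.4 114.3]
spin units -0.03
```

Request:
{"api": "play_rows", "payload": {"series": [{"translation":[0.0005,-0.0005,0.015],"spin":0},{"translation":[0,0,0.03],"spin":0},{"translation":[0,0,0.03],"spin":0},{"translation":[0,0,0.01],"spin":0},{"translation":[0,0,0],"spin":0}]}}

```text
time: 21.7
tool_pos: [0.5487, 0.0928, 0.0622]
tcp_rot: [-2.24, -2.198, 0.007]
wrist_force: [-0.1, -0.1, 0.7]
width: 0.319
```

Request:
{"api": "play_rows", "payload": {"series": [{"translation":[0,0,0],"spin":0},{"translation":[0,0,0.01],"spin":0},{"translation":[0,0,0.01],"spin":0},{"translation":[0,0,0.008],"spin":0},{"translation":[0,0,0],"spin":0}]}}

```text
time: 22.2
tool_pos: [0.5497, 0.0932, 0.0353]
tcp_rot: [-2.241, -2.2, 0.003]
wrist_force: [-1.4, -0.4, -0.7]
width: 0.318
```

Request:
{"api": "play_rows", "payload": {"series": [{"translation":[0,0,0],"spin":0},{"translation":[0,0,0],"spin":0},{"translation":[0,0,0],"spin":0},{"translation":[0,0,0],"spin":0},{"translation":[0,0,0],"spin":0}]}}

```text
time: 22.7
tool_pos: [0.5513, 0.0934, 0.0371]
tcp_rot: [2.242, 2.201, 0.001]
wrist_force: [0.1, 0.5, -0.3]
width: 0.323
```

```bash
python3 d.py 0.5508 0.0925 0.0355 89
```

```text
t 22.7 pos [0.5513 0.0934 0.0371] psi 88.94 F [ 0.1  0.5 -0.3] w 0.323
tool shift mm [-0.9 -0.4  1.6]
spin units -0.01
```

Request:
{"api": "play_rows", "payload": {"series": [{"translation":[-0.0005,0,0.0015],"spin":0},{"translation":[0,0,0],"spin":0},{"translation":[0,0,0],"spin":0},{"translation":[0,0,0],"spin":0}]}}

```text
time: 23.1
tool_pos: [0.551, 0.0928, 0.0353]
tcp_rot: [-2.242, -2.201, 0.0]
wrist_force: [0.6, -0.2, -0.5]
width: 0.32
```

Request:
{"api": "play_rows", "payload": {"series": [{"translation":[0,0,0],"spin":0},{"translation":[0,0,0],"spin":0},{"translation":[0,0,0],"spin":0},{"translation":[0,0,0],"spin":0}], "jaw": 1}}

```text
time: 23.5
tool_pos: [0.5511, 0.0929, 0.0354]
tcp_rot: [2.242, 2.201, 0.0]
wrist_force: [0.5, -0.0, 0.7]
width: 0.967
```

Request:
{"api": "play_rows", "payload": {"series": [{"translation":[0,0,-0.01],"spin":0},{"translation":[0,0,-0.03],"spin":0},{"translation":[0,0,-0.04],"spin":0},{"translation":[0,0,-0.035],"spin":0},{"translation":[0,0,0],"spin":0}]}}

```text
time: 24.0
tool_pos: [0.5558, 0.0934, 0.1578]
tcp_rot: [2.237, 2.195, 0.015]
wrist_force: [1.9, -0.2, -0.2]
width: 1.0
```

Request:
{"api": "play_rows", "payload": {"series": [{"translation":[-0.02,-0.0055,0],"spin":0},{"translation":[-0.045,-0.0055,0],"spin":0},{"translation":[-0.045,-0.0055,0],"spin":0},{"translation":[-0.045,-0.0055,0],"spin":0},{"translation":[-0.045,-0.0055,0],"spin":0}]}}

```text
time: 24.5
tool_pos: [0.5191, -0.108, 0.1504]
tcp_rot: [2.241, 2.201, 0.0]
wrist_force: [-0.7, -0.4, -0.4]
width: 1.001
```

Request:
{"api": "play_rows", "payload": {"series": [{"translation":[-0.045,-0.0055,0],"spin":0},{"translation":[-0.025,-0.0055,0],"spin":0},{"translation":[-0.016,-0.0055,0],"spin":0.2},{"translation":[0,0,0],"spin":0},{"translation":[0,0,0],"spin":0}]}}

```text
time: 25.0
tool_pos: [0.5015, -0.1922, 0.1502]
tcp_rot: [-2.262, -2.18, -0.0]
wrist_force: [0.3, 0.4, -0.7]
width: 1.004
```

Request:
{"api": "play_rows", "payload": {"series": [{"translation":[0,0,0],"spin":0},{"translation":[0,0,0],"spin":0}]}}

```text
time: 25.2
tool_pos: [0.502, -0.1913, 0.1504]
tcp_rot: [-2.259, -2.183, -0.0]
wrist_force: [0.3, 0.6, 0.2]
width: 1.002
```

```bash
python3 d.py 0.5023 -0.193 0.039 88; python3 - <<'E'
from h import *
im=bot.read_camera('top'); cv2.imwrite('pics/t3.png',im)
a=cv2.resize(im[205:275,145:305],None,fx=5,fy=5,interpolation=cv2.INTER_CUBIC)
im=bot.read_camera('scene'); cv2.imwrite('pics/s3.png',im)
b=cv2.resize(im[140:250,330:460],None,fx=5,fy=5,interpolation=cv2.INTER_CUBIC)
cv2.imwrite('pics/c7.png',a); cv2.imwrite('pics/c8.png',b)
E
```

```text
t 25.2 pos [ 0.502  -0.1913  0.1504] psi 88.02 F [0.3 0.6 0.2] w 1.002
tool shift mm [ -1.7   0.4 111.4]
spin units 0.0
```

View pics/c7.png

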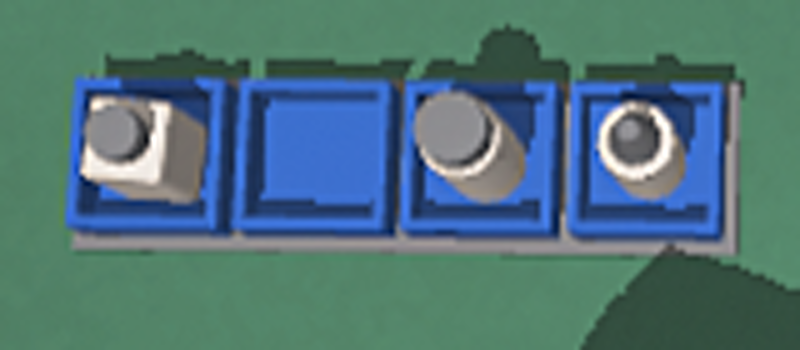

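View pics/c8.png

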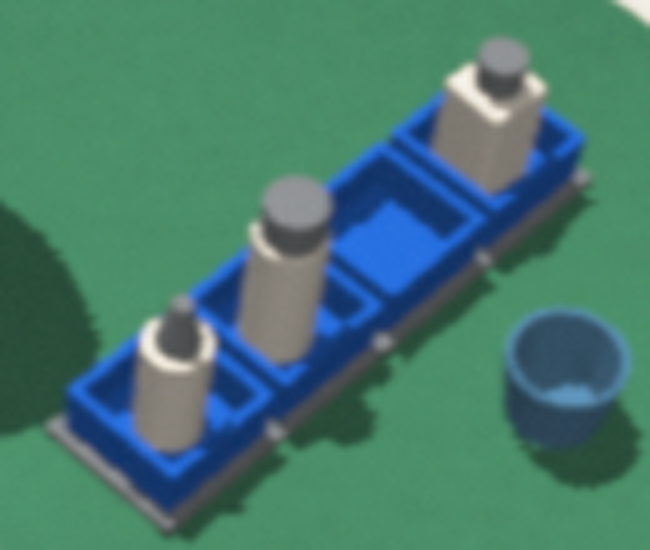

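```bash
python3 - <<'E'
from h import *
T,S=Cam('top'),Cam('scene')
t=lambda p,z:T.ray((145+p[0]/5-.4,205+p[1]/5-.4),z)[0].round(4)
s=lambda p,z:S.ray((330+p[0]/5-.4,140+p[1]/5-.4),z)[0].round(4)
print('tall top',t((453,129),.094),'scene',s((297,203),.094),'tcp .552 .1546')
print('square top',t((118,134),.080),'scene',s((503,56),.080),'tcp .554 .2791')
# predicted rim corners of jar well for the assumed pose, as crop pixels, to compare with the picture
a=np.radians(-1.04); Rz=np.array([[np.cos(a),-np.sin(a)],[np.sin(a),np.cos(a)]])
for h in(28,24):
    c=np.array([[h,h],[h,-h],[-h,-h],[-h,h]])/1000+[0,.031]; X=np.c_[c@Rz.T+[.5525,.1855],np.full(4,.03)]
    print(h,'top',((T.proj(X)-[145,205]+.4)*5).round(0).tolist(),'scene',((S.proj(X)-[330,140]+.4)*5).round(0).tolist())
h=24;X[:,2]=.01;print('floor scene',((S.proj(X)-[330,140]+.4)*5).round(0).tolist(),'top',((T.proj(X)-[145,205]+.4)*5).round(0).tolist())
E
```

```text
tall top [0.5503 0.154  0.094 ] scene [0.552  0.1524 0.094 ] tcp .552 .1546
square top [0.552  0.2748 0.08  ] scene [0.5531 0.2744 0.08  ] tcp .554 .2791
28 top [[244.0, 78.0], [394.0, 79.0], [387.0, 228.0], [236.0, 227.0]] scene [[489.0, 220.0], [396.0, 297.0], [290.0, 215.0], [384.0, 141.0]]
24 top [[254.0, 89.0], [383.0, 90.0], [377.0, 218.0], [247.0, 216.0]] scene [[475.0, 219.0], [395.0, 286.0], [304.0, 216.0], [385.0, 151.0]]
floor scene [[467.0, 250.0], [388.0, 316.0], [299.0, 247.0], [378.0, 183.0]] top [[267.0, 98.0], [393.0, 100.0], [388.0, 225.0], [261.0, 224.0]]
```

Request:
{"api": "play_rows", "payload": {"series": [{"translation":[-0.0015,0.0005,0.02],"spin":0},{"translation":[0,0,0.035],"spin":0},{"translation":[0,0,0.035],"spin":0},{"translation":[0,0,0.0215],"spin":0},{"translation":[0,0,0],"spin":0}]}}

```text
time: 25.8
tool_pos: [0.499, -0.1918, 0.0352]
tcp_rot: [-2.255, -2.177, 0.005]
wrist_force: [0.2, -0.1, -0.9]
width: 0.999
```

Request:
{"api": "play_rows", "payload": {"series": [{"translation":[0,0,0],"spin":0},{"translation":[0,0,0],"spin":0},{"translation":[0,0,0],"spin":0},{"translation":[0,0,0],"spin":0},{"translation":[0,0,0],"spin":0}]}}

```text
time: 26.3
tool_pos: [0.5028, -0.1941, 0.0398]
tcp_rot: [2.26, 2.18, 0.001]
wrist_force: [-0.2, 0.8, -0.7]
width: 1.002
```

Request:
{"api": "play_rows", "payload": {"series": [{"translation":[0,0,0],"spin":0},{"translation":[0,0,0],"spin":0},{"translation":[0,0,0],"spin":0},{"translation":[0,0,0],"spin":0},{"translation":[0,0,0],"spin":0}], "jaw": -1}}

```text
time: 26.8
tool_pos: [0.5022, -0.1938, 0.039]
tcp_rot: [-2.261, -2.181, 0.0]
wrist_force: [-0.6, 0.1, 2.2]
width: 0.456
```

Request:
{"api": "play_rows", "payload": {"series": [{"translation":[0,0,0],"spin":0},{"translation":[0,0,0],"spin":0}]}}

```text
time: 27.0
tool_pos: [0.5022, -0.1938, 0.039]
tcp_rot: [-2.261, -2.181, 0.0]
wrist_force: [-1.1, 0.9, 2.5]
width: 0.458
```

```bash
python3 d.py 0.5533 0.2190 0.155 89
```

```text
t 27.0 pos [ 0.5022 -0.1938  0.039 ] psi 87.94 F [-1.1  0.9  2.5] w 0.458
tool shift mm [ 414.4   36.3 -116. ]
spin units -0.21
```

Request:
{"api": "play_rows", "payload": {"series": [{"translation":[0,0,-0.01],"spin":0},{"translation":[0,0,-0.025],"spin":0},{"translation":[0,0,-0.035],"spin":0},{"translation":[0,0,-0.03],"spin":0},{"translation":[0,0,-0.015],"spin":-0.2}]}}

```text
time: 27.5
tool_pos: [0.5039, -0.1945, 0.1574]
tcp_rot: [2.238, 2.198, 0.003]
wrist_force: [0.7, 0.8, -0.6]
width: 0.456
```

Request:
{"api": "play_rows", "payload": {"series": [{"translation":[0.02,0.004,0],"spin":0},{"translation":[0.035,0.004,0],"spin":0},{"translation":[0.045,0.004,0],"spin":0},{"translation":[0.045,0.004,0],"spin":0},{"translation":[0.045,0.004,0],"spin":0}]}}

```text
time: 28.0
tool_pos: [0.5252, -0.0027, 0.1534]
tcp_rot: [-2.242, -2.2, 0.001]
wrist_force: [0.4, -1.1, -0.9]
width: 0.459
```

Request:
{"api": "play_rows", "payload": {"series": [{"translation":[0.045,0.004,0],"spin":0},{"translation":[0.045,0.004,0],"spin":0},{"translation":[0.045,0.004,0],"spin":0},{"translation":[0.045,0.004,0],"spin":0},{"translation":[0.03,0.004,0],"spin":0}]}}

```text
time: 28.5
tool_pos: [0.549, 0.2082, 0.1533]
tcp_rot: [-2.239, -2.203, 0.0]
wrist_force: [-0.0, -0.2, -0.6]
width: 0.458
```

Request:
{"api": "play_rows", "payload": {"series": [{"translation":[0.0135,0.004,0],"spin":0},{"translation":[0,0,0],"spin":0},{"translation":[0,0,0],"spin":0},{"translation":[0,0,0],"spin":0},{"translation":[0,0,0],"spin":0}]}}

```text
time: 29.0
tool_pos: [0.5538, 0.2173, 0.1538]
tcp_rot: [2.244, 2.199, -0.001]
wrist_force: [-0.5, -0.5, -1.1]
width: 0.462
```

Request:
{"api": "play_rows", "payload": {"series": [{"translation":[0,0,0.02],"spin":0},{"translation":[0,0,0.03],"spin":0},{"translation":[0,0,0.02],"spin":0},{"translation":[0,0,0.01],"spin":0},{"translation":[0,0,0],"spin":0}]}}

```text
time: 29.5
tool_pos: [0.5525, 0.2176, 0.0722]
tcp_rot: [-2.242, -2.199, 0.005]
wrist_force: [-0.7, 0.3, -0.7]
width: 0.458
```

Request:
{"api": "play_rows", "payload": {"series": [{"translation":[0,0,0],"spin":0},{"translation":[0,0,0],"spin":0},{"translation":[0,0,0],"spin":0},{"translation":[0,0,0],"spin":0},{"translation":[0,0,0],"spin":0}]}}

```text
time: 30.0
tool_pos: [0.5542, 0.219, 0.0745]
tcp_rot: [2.241, 2.201, 0.001]
wrist_force: [0.7, 0.7, -1.2]
width: 0.454
```

```bash
python3 d.py 0.5533 0.219 0.062 89
```

```text
t 30.0 pos [0.5542 0.219  0.0745] psi 88.95 F [ 0.7  0.7 -1.2] w 0.454
tool shift mm [-0.  -0.9 12.5]
spin units -0.01
```

Request:
{"api": "play_rows", "payload": {"series": [{"translation":[0,-0.0005,0.011],"spin":0},{"translation":[0,0,0],"spin":0},{"translation":[0,0,0],"spin":0},{"translation":[0,0,0],"spin":0},{"translation":[0,0,0],"spin":0}]}}

```text
time: 30.5
tool_pos: [0.5535, 0.2189, 0.0629]
tcp_rot: [2.242, 2.201, 0.0]
wrist_force: [0.3, 0.9, -1.1]
width: 0.457
```

```bash
python3 d.py 0.5533 0.219 0.04 89; python3 - <<'E'
from h import *
im=bot.read_camera('scene'); b=cv2.resize(im[150:230,360:460],None,fx=6,fy=6,interpolation=cv2.INTER_CUBIC); cv2.imwrite('pics/c9.png',b)
im=bot.read_camera('top'); b=cv2.resize(im[205:275,145:305],None,fx=5,fy=5,interpolation=cv2.INTER_CUBIC); cv2.imwrite('pics/c10.png',b)
E
```

```text
t 30.5 pos [0.5535 0.2189 0.0629] psi 88.94 F [ 0.3  0.9 -1.1] w 0.457
tool shift mm [ 0.1 -0.2 22.9]
spin units -0.01
```

View pics/c9.png

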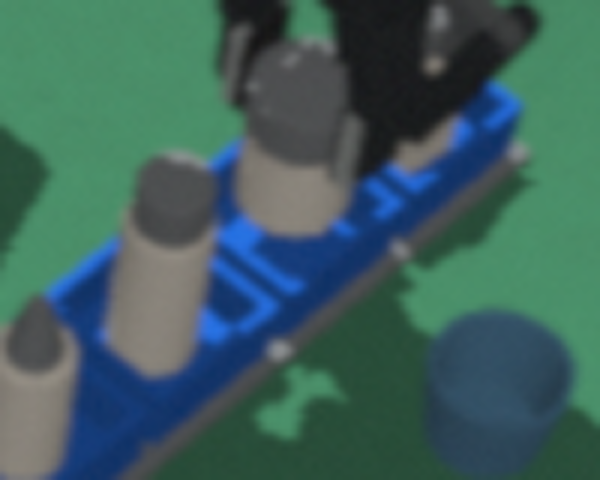

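Request:
{"api": "play_rows", "payload": {"series": [{"translation":[0,0,0.004],"spin":0},{"translation":[0,0,0.004],"spin":0},{"translation":[0,0,0],"spin":0},{"translation":[0,0,0],"spin":0}]}}

```text
time: 31.0
tool_pos: [0.553, 0.2187, 0.0545]
tcp_rot: [-2.242, -2.2, 0.001]
wrist_force: [0.1, 0.2, -0.3]
width: 0.454
```

Request:
{"api": "play_rows", "payload": {"series": [{"translation":[0,0,0.004],"spin":0},{"translation":[0,0,0.004],"spin":0},{"translation":[0,0,0],"spin":0},{"translation":[0,0,0],"spin":0},{"translation":[0,0,0],"spin":0}]}}

```text
time: 31.5
tool_pos: [0.5534, 0.2189, 0.0469]
tcp_rot: [2.242, 2.201, 0.0]
wrist_force: [0.5, 1.0, -1.6]
width: 0.458
```

```bash
python3 d.py 0.5533 0.219 0.0395 89
```

```text
t 31.5 pos [0.5534 0.2189 0.0469] psi 88.94 F [ 0.5  1.  -1.6] w 0.458
tool shift mm [ 0.1 -0.1  7.4]
spin units -0.01
```

No contact force, so the jar is in the well. Lower it, release and retreat.

Request:
{"api": "play_rows", "payload": {"series": [{"translation":[0,0,0.004],"spin":0},{"translation":[0,0,0.003],"spin":0},{"translation":[0,0,0],"spin":0},{"translation":[0,0,0],"spin":0},{"translation":[0,0,0],"spin":0}]}}

```text
time: 32.0
tool_pos: [0.5534, 0.2189, 0.0399]
tcp_rot: [-2.242, -2.201, -0.0]
wrist_force: [-0.4, 0.1, -0.6]
width: 0.455
```

Request:
{"api": "play_rows", "payload": {"series": [{"translation":[0,0,0],"spin":0},{"translation":[0,0,0],"spin":0},{"translation":[0,0,0],"spin":0},{"translation":[0,0,0],"spin":0},{"translation":[0,0,0],"spin":0}], "jaw": 1}}

```text
time: 32.5
tool_pos: [0.5534, 0.2188, 0.04]
tcp_rot: [2.242, 2.201, 0.0]
wrist_force: [-0.6, 0.3, 0.1]
width: 0.998
```

Request:
{"api": "play_rows", "payload": {"series": [{"translation":[0,0,-0.01],"spin":0},{"translation":[0,0,-0.03],"spin":0},{"translation":[0,0,-0.04],"spin":0},{"translation":[0,0,-0.04],"spin":0},{"translation":[0,0,-0.03],"spin":0}]}}

```text
time: 33.0
tool_pos: [0.5543, 0.2192, 0.1938]
tcp_rot: [2.241, 2.2, 0.005]
wrist_force: [0.8, 0.6, -0.5]
width: 1.002
```

Request:
{"api": "play_rows", "payload": {"series": [{"translation":[-0.04,-0.01,0],"spin":0},{"translation":[-0.045,-0.01,0],"spin":0},{"translation":[-0.045,-0.01,0],"spin":0},{"translation":[-0.045,-0.01,0],"spin":0},{"translation":[-0.045,-0.01,0],"spin":0}]}}

```text
time: 33.5
tool_pos: [0.4987, -0.0017, 0.1909]
tcp_rot: [2.24, 2.201, 0.001]
wrist_force: [0.7, 0.4, 0.5]
width: 1.004
```

Request:
{"api": "play_rows", "payload": {"series": [{"translation":[-0.045,-0.01,0],"spin":0},{"translation":[-0.03,0,0],"spin":0},{"translation":[0,0,0],"spin":0},{"translation":[0,0,0],"spin":0},{"translation":[0,0,0],"spin":0}]}}

```text
time: 34.0
tool_pos: [0.4881, -0.0743, 0.1903]
tcp_rot: [2.241, 2.201, 0.001]
wrist_force: [0.8, 0.8, -0.8]
width: 0.995
```

Request:
{"api": "play_rows", "payload": {"series": [{"translation":[0,0,0],"spin":0},{"translation":[0,0,0],"spin":0},{"translation":[0,0,0],"spin":0},{"translation":[0,0,0],"spin":0},{"translation":[0,0,0],"spin":0}]}}

```text
time: 34.5
tool_pos: [0.4879, -0.0747, 0.1898]
tcp_rot: [-2.241, -2.201, 0.0]
wrist_force: [0.0, 0.0, 0.8]
width: 1.001
```

```bash
python3 d.py; python3 - <<'E'
from h import *
a=cv2.resize(bot.read_camera('top')[205:275,145:305],None,fx=5,fy=5,interpolation=cv2.INTER_CUBIC)[:,:800]
b=cv2.resize(bot.read_camera('scene')[140:250,330:460],None,fx=5,fy=5,interpolation=cv2.INTER_CUBIC)
cv2.imwrite('pics/f1.png',a); cv2.imwrite('pics/f2.png',b)
E
```

```text
t 34.5 pos [ 0.4879 -0.0747  0.1898] psi 88.97 F [0.  0.  0.8] w 1.001
```

View pics/f1.png

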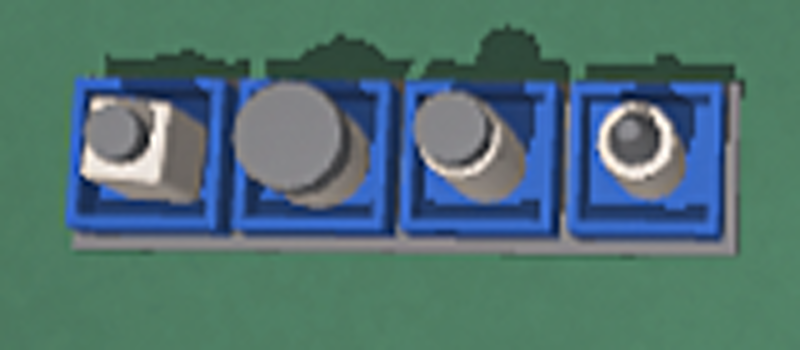

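View pics/f2.png

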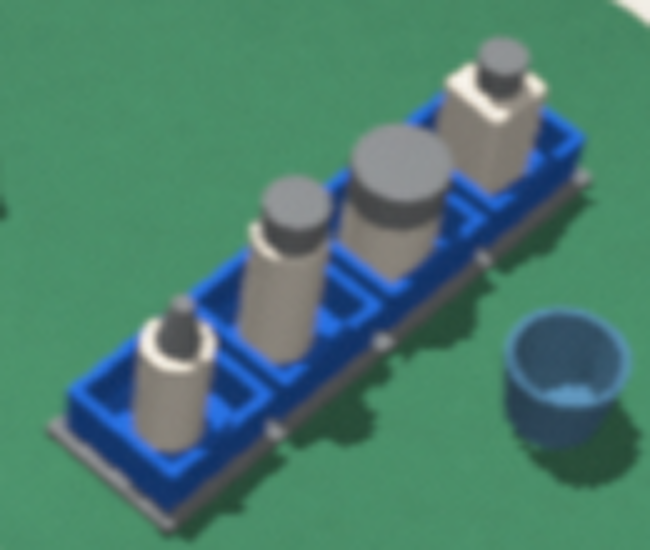

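```bash
python3 - <<'E'
from h import *
T,S=Cam('top'),Cam('scene')
t=lambda p,z:T.ray((145+p[0]/5-.4,205+p[1]/5-.4),z)[0]
s=lambda p,z:S.ray((330+p[0]/5-.4,140+p[1]/5-.4),z)[0]
a=np.radians(-1.04); Rz=np.array([[np.cos(a),-np.sin(a)],[np.sin(a),np.cos(a)]])
for n,p,zt,q,zs in(('sq',(118,134),.08,(503,56),.08),('jar',(292,136),.066,(402,162),.066),('tall',(453,129),.094,(297,203),.094),('drop',(634,141),.065,(182,303),.087)):
    m=(t(p,zt)+s(q,zs))[:2]/2; print(n,((m-[.5525,.1855])@Rz*1000).round(1))
bot.finish_job()
E
```

```text
sq [-1.6 89.1]
jar [ 0.6 30.6]
tall [ -0.7 -32.3]
drop [ -0.4 -92.3]
the job is handed in; nothing more can be done
```

All four bottles now stand in the empty rack in mirror order, released, and I handed the job in at about 35 s of the 112 s allowed. From the robot's left the order is square, jar, tall, dropper; in the full rack it was dropper, tall, jar, square.

**Last position check:** estimated in the empty rack's frame as the mean of both cameras. The wells are at y = ±93 and ±31 mm, x = 0, and the limit is 15 mm.

| Bottle | x (mm) | y (mm) | Well y (mm) |
|---|---|---|---|
| Square | -1.6 | 89.1 | 93 |
| Jar | 0.6 | 30.6 | 31 |
| Tall | -0.7 | -32.3 | -31 |
| Dropper | -0.4 | -92.3 | -93 |

**Other checks:** the final pictures show all four upright in their wells. The fingers were open and clear of everything, about 0.19 m above the table. Wrist force readings stayed within about 3 N throughout.

**Disagreement:** the two cameras differed by 2–4 mm in y. Over long moves the bottles also landed up to 4 mm from where the tool position predicted. I corrected for this before placing the jar, which has only 4 mm of clearance per side. The square bottle, placed before that correction, shows a 4 mm offset in y.

I did not measure final heights or tilts directly; I judged them from the pictures and from releasing within 1 mm of the grasp height.

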